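# Find the hardened vibration mount with a sprung-pin tester

### The arm

A 6-joint arm with a two-finger parallel gripper is mounted at the origin on the work surface. World frame = base frame: x ahead of the robot, y to its left, z up, the work surface at z = 0. Lengths are in m, angles in degrees, forces in N, time in s.
With the tool pointing down it reaches from about 0.375 to 0.9 m from the base axis. Payload 3.1 kg.
Tool frame: the origin (TCP) lies midway between the tips of the shut fingers; the grasp point (between the pads) lies 19 mm behind it; z points along the fingers, y is the line along which they close (so a half turn about z gives the same grasp; the last joint's range is limited). The gripper opens to 87 mm and grips with 3 to 60 N. Pads are 19 mm wide; open, the fingers measure 117 mm over their backs; the gripper's body (75 mm by 190 mm) begins 51 mm behind the grasp point.
Start: joints at [-82.592, 30.224, 82.088, -0, 67.689, -10.227], TCP at [0.189, -0.596, 0.223] pointing down, gripper open.
Joint ranges: [-176.69, 176.69], [-43.24, 126.21], [12.49, 139.97], [-82, 262], [0, 151.66], [-163.58, 163.58]. Speed limits (degrees/s): [159.86, 159.86, 180, 180, 180, 180].

### API

Orientations are given as a 3x3 rotation matrix whose columns are the frame's x, y, z axes.
In Python, from rig import read_state, capture, camera_info, hand_in gives the robot as it stands.
- The arm moves only by the tool drive_tool, never from a script. Its argument "motion" is a list of rows, each a list of 2 entries, a list of its own where there are three numbers: the shift along the tool's x, y, z in mm, then the turn, a rotation vector about the tool's x, y, z in rad. A call has 1 to 5 rows; each row shifts and turns the commanded pose from where the row before left it, along the tool's axes as they then stand; what a row does not reach is not made up. A row lasts 1/10 s, in which the tool goes at most 50 mm and 8.59 degrees, less where a joint would pass 70% of its speed; a pose out of reach is approached as far as the arm can. A call is refused whole if a number of a shift passes 50 or a number of a turn 0.15, either way. A call with a gripper value outside its range is refused whole. "gripper" is the opening, from 0 (shut) to 1 (fully open), set as the call begins (left out, the last holds). The fingers move at their own pace and stop on an object; the grip force is fixed at half the most. Time passes only in rows, so rows that do not move let the fingers close. It gives the time, the measured TCP pose, the force, the opening and the grip force at its end, in the units of the state.
- read_state(): the state, without advancing time (a new reading comes with each control period).
- capture(name): name is "scene" or "top" or "wrist"; returns the picture (384x512x3 uint8, red, green, blue); there is no depth.
- camera_info(name): a dict with "fovy" (degrees; the focal length in pixels is half the picture's height over the tangent of half this angle, whatever the lens; pixels are square), "cx", "cy" (the principal point, pixels), "xyz" and "orientation" of the camera in the world; the wrist camera has in their place "T_tool_cam" (4x4, takes a point from camera to tool coordinates, whose origin is the TCP and whose axes are the flange's). Camera axes: x right, y down, z forward; pixel columns grow to the right and rows downward; lengths in m; the calibration is good to about 2 mm. A picture is of the moment at which its call begins: read the wrist's pose just before it. camera_info takes no time and is no camera call.
- hand_in(): hands the job in; it is judged then, once.
The state is a dict: "time_s": time; "joint_positions": joint angles; "qvel": joint speeds; "tau": joint torques, N m; "position": TCP position; "tcp_rot": TCP orientation; "force": force on the tool from outside, world axes, zero at the start; "moment": the same for the moment, N m; "opening": opening from 0.0 (shut) to 1.0 (fully open); "grasp_force": force on a finger pad.
Only numpy, scipy, OpenCV 4.12 (cv2) and the standard library are available. Lean on these libraries where they do the work, as an engineer would, in place of code of your own. Each camera call takes 0.05 s, during which the arm holds its last target. There are 200 camera calls.

### The job

One of the three rubber-cored mounts on the plate has gone hard with age: find it by pressing the sprung-pin tester upright into the middle of the rubber until its foot bears squarely on the steel rim (about 12 N in all, never over 20 N), and holding it there a moment to see how far the pin sinks. Then put the tester back upright in its stand and set the hard mount upright, flat on the floor of the red tray. Leave the sound mounts on the plate where they are and do not disturb the other things on the bench.

Things in the scene. Friction and masses are not known exactly. Their poses are not given: they have to be found in the camera images.
- tester_grip (a point): sprung-pin tester, loose, upright in its stand, 0.24 kg, 102 mm tall: blue grip 30 x 30 mm, 52 mm tall, on a white barrel (24 mm dia) and a steel foot disc (36 mm dia, 7 mm thick). A 6 mm pin stands 10 mm out of the foot, backed by a spring. This point: inside the grip, on the axis, 78 mm above the foot's underside; x and y square to the grip's flat sides, z up
- tester_foot (a point): centre of the underside of the tester's foot (the pin tip is 10 mm below it when free), z up along the tester. The foot is cushioned: all that it and the pin bear passes through a stiff spring between foot and grip, which starts to give at 3 N, then 1 mm for every 6 N, up to 4 mm
- pin (a joint): the tester's reading, m: how far the pin is pushed back into the foot, 0 to 0.0098; a red ring on the barrel rises with it. Spring: 1.6 N plus 0.8 N per mm. With the foot down on a mount's rim it reads about 0.002 on a sound mount (pin sinks 8 mm into the rubber, about 3 N) and about 0.008 on the hard one (pin sinks only 2 mm, about 6.5 N)
- stand_seat (a point): tester's stand, fixed, an 80 x 80 x 36 mm grey and black block with a round recess (41 mm dia, 14 mm deep) in its top and a 17 mm hole for the pin (22 mm deep, to the table) in the recess's floor. This point is the centre of the recess's floor, 22 mm above the table, on which the tester's foot rests; z up
- plate: fixed aluminium plate 110 x 270 x 8 mm on which the three mounts stand in a row, 90 mm apart; origin at the centre of its underside, y along the row, z up
- tray_in (a point): red reject tray, fixed and open at the top: 170 x 170 mm outside, 162 mm inside, walls 22 mm high and 4 mm thick. This point is the centre of its inner floor, 4 mm above the table; x and y are square to its walls
- place_0 (a point): left (+y) place of the row on the plate, with a vibration mount standing on it: galvanised steel cup, 52 mm dia, 32 mm high, 0.18 kg, with a black rubber core 25 mm across that sinks up to 12 mm when pushed, level with the 13 mm wide flat steel rim. This point is the mount's centre as it starts, 16 mm below the rim and above its underside. All look alike; which is hard is found with the tester
- place_1 (a point): middle place of the row on the plate, with a vibration mount standing on it: galvanised steel cup, 52 mm dia, 32 mm high, 0.18 kg, with a black rubber core 25 mm across that sinks up to 12 mm when pushed, level with the 13 mm wide flat steel rim. This point is the mount's centre as it starts, 16 mm below the rim and above its underside. All look alike; which is hard is found with the tester
- place_2 (a point): right (-y) place of the row on the plate, with a vibration mount standing on it: galvanised steel cup, 52 mm dia, 32 mm high, 0.18 kg, with a black rubber core 25 mm across that sinks up to 12 mm when pushed, level with the 13 mm wide flat steel rim. This point is the mount's centre as it starts, 16 mm below the rim and above its underside. All look alike; which is hard is found with the tester
Not all that is in view belongs to the job. Leave any pink or yellow look-alike of the part that bears tester_grip alone.

How it is judged:
By the outcome, as a careful person would: the job done as asked, in the order asked, and still so for the second after the job is handed in, with the robot touching nothing.
It also fails if it takes over 72 s, if anything falls off the work surface, if the arm or the gripper's body presses on something with over 40 N, if the wrist force passes 120 N, or if a joint passes its speed limit or range.

## Working session

There is one attempt and no reset: what is moved stays moved. The work goes in short steps, Python scripts to look and compute and a tool call to move; the robot and the scene stay as the last step left them, time stands still between calls to the robot, and variables do not carry over. Pictures are saved under pics/ and viewed, at most 10 in all, crops included, and the job is handed in when it is done.

Besides the shell and the picture viewer there is one more tool, called by a JSON object that holds its "api" and its "payload", one argument or row to a line. drive_tool: Moves the arm, as the interface text tells. Its arguments: {"type":"object","properties":{"motion":{"type":"array","items":{"type":"array"}},"gripper":{"type":"number"}},"required":["motion"]}

```bash
mkdir -p pics; ls; python3 - <<'E'
from rig import *
import cv2,json
s=read_state();print(s)
for n in("scene","top"):
    cv2.imwrite(f"pics/{n}0.png",cv2.cvtColor(cv2.resize(capture(n),(800,600),interpolation=2),cv2.COLOR_RGB2BGR))
for n in("scene","top","wrist"):print(camera_info(n))
E
```

```text
pics
{'time_s': 0.0, 'joint_positions': array([-8.25904911e+01,  3.02787330e+01,  8.21563499e+01, -6.98113203e-04,
        6.76882635e+01, -1.02277512e+01]), 'qvel': array([ 0.00320247, -0.03804537,  0.01655792,  0.01448198, -0.0582644 ,
        0.04614718]), 'tau': array([ 1.31535722e-03, -4.40036488e+01, -1.76592082e+01,  6.35058177e-02,
        5.80892502e-02, -1.64760277e-04]), 'position': array([ 0.18929313, -0.5948808 ,  0.22157433]), 'tcp_rot': array([[ 9.52992480e-01,  3.02993811e-01, -2.88803438e-04],
       [ 3.02993721e-01, -9.52990165e-01,  2.13336956e-03],
       [ 3.71170936e-04, -2.12059078e-03, -9.99997683e-01]]), 'force': array([-0.77898117,  0.40172728, -0.15403074]), 'moment': array([ 0.03600557, -0.03001264,  0.04069674]), 'grasp_force': 0.0, 'opening': 0.9993298364760966}
{'fovy': 50.537464007761365, 'cx': 255.31975729665658, 'cy': 193.1089136982356, 'xyz': array([ 0.87283482, -0.59173386,  0.67172922]), 'orientation': array([[ 0.83722734,  0.33608193, -0.43139231],
       [ 0.54685274, -0.51227004,  0.6622171 ],
       [ 0.00156985, -0.79033433, -0.6126738 ]])}
{'fovy': 48.063906647548265, 'cx': 257.6526508062711, 'cy': 191.15235095385222, 'xyz': array([0.34733732, 0.01285336, 1.3792238 ]), 'orientation': array([[-0.00590222, -0.995689  ,  0.09256659],
       [-0.99962101,  0.00836383,  0.02622751],
       [-0.02688865, -0.09237671, -0.99536101]])}
{'fovy': 65.78412551438058, 'cx': 254.76810313016543, 'cy': 187.35560530997967, 'T_tool_cam': array([[-2.81853311e-04, -9.69769468e-01, -2.44022746e-01,
         6.52761853e-02],
       [ 9.99999454e-01, -2.76765808e-05, -1.04503887e-03,
        -4.44937981e-05],
       [ 1.00669307e-03, -2.44022907e-01,  9.69768945e-01,
        -1.64601177e-01],
       [ 0.00000000e+00,  0.00000000e+00,  0.00000000e+00,
         1.00000000e+00]])}
```

View pics/scene0.png

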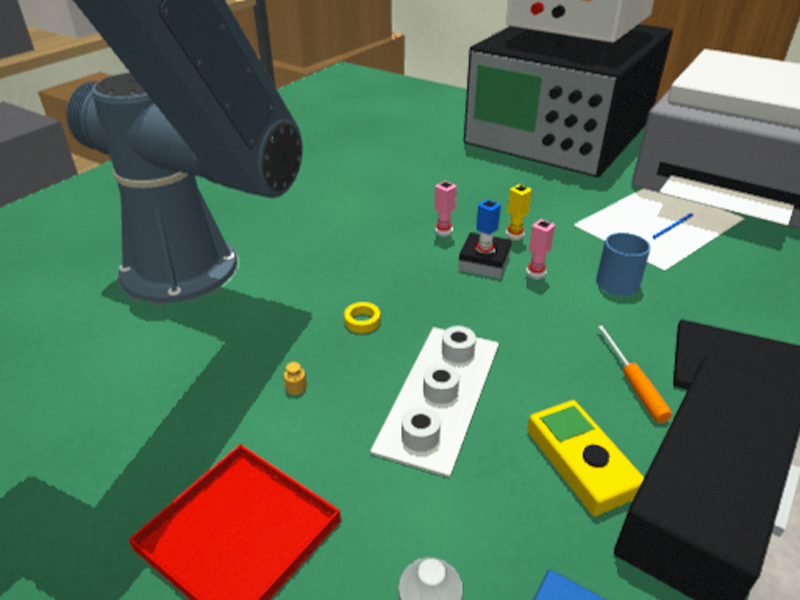

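View pics/top0.png

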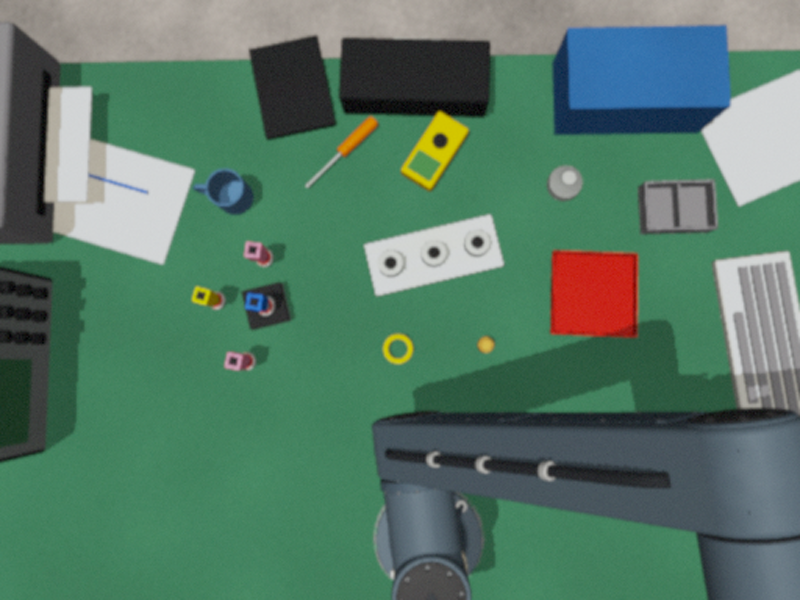

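Scene view: the blue tester in its stand is at (488,216), the mounts at (459,340), (441,380) and (421,425), and the red tray at (236,525). Top view: the tester's grip is at (256,302). The look-alikes are pink at (255,251), pink at (237,361) and yellow at (203,297). Only the blue one stands in the grey and black stand, so it fits. I'll confirm it in an enlarged crop.

```bash
cat > h.py <<'E'
from rig import *
import cv2,numpy as np
def save(n,im):cv2.imwrite(f"pics/{n}.png",cv2.cvtColor(im,cv2.COLOR_RGB2BGR))
def cam(n):
    c=camera_info(n);
    if n=="wrist":
        s=read_state();T=np.eye(4);T[:3,:3]=s["tcp_rot"];T[:3,3]=s["position"];M=T@c["T_tool_cam"]
        R,t=M[:3,:3],M[:3,3]
    else:R,t=np.array(c["orientation"]),np.array(c["xyz"])
    return R,t,192/np.tan(np.radians(c["fovy"]/2)),c["cx"],c["cy"]
def pix2w(C,u,v,z):
    R,t,f,cx,cy=C;d=R@np.array([(u-cx)/f,(v-cy)/f,1]);return t+d*(z-t[2])/d[2]
def w2pix(C,p):
    R,t,f,cx,cy=C;q=R.T@(np.array(p)-t);return np.array([q[0]/q[2]*f+cx,q[1]/q[2]*f+cy])
E
python3 - <<'E'
from h import *
t=capture("top")
a=cv2.resize(t[150:245,120:195],None,fx=5,fy=5,interpolation=2)   # tester
b=cv2.resize(t[130:195,225:415],None,fx=2,fy=2,interpolation=2)
s=capture("scene")
c=cv2.resize(s[205:310,235:325],None,fx=4,fy=4,interpolation=2)
out=np.zeros((600,800,3),np.uint8)
out[:475,:375]=a; out[:420,400:760]=c; out[470:600,380:760]=b[:130]
save("crop1",out)
C=cam("top")
k=1/1.5625
for n,u,v,z in [("grip",256,302,.124),("stand",267,305,.036),("m0",391,263,.04),("m1",435,253,.04),("m2",478,242,.04),("p",364,243,.008),("p",493,214,.008),("p",504,264,.008),("p",375,295,.008),
 ("t",552,251,.026),("t",637,252,.026),("t",637,337,.026),("t",551,335,.026),("pink",255,251,.102),("yel",203,297,.102),("pink2",237,361,.102)]:
    print(n,pix2w(C,u*k,v*k,z).round(4))
E
```

```text
grip [0.4601 0.3223 0.124 ]
stand [0.4618 0.3216 0.036 ]
m0 [0.5441 0.071  0.04  ]
m1 [ 0.5635 -0.0176  0.04  ]
m2 [ 0.585  -0.1041  0.04  ]
p [0.5911 0.1281 0.008 ]
p [ 0.6488 -0.1388  0.008 ]
p [ 0.5445 -0.1593  0.008 ]
p [0.4829 0.1055 0.008 ]
t [ 0.5675 -0.2543  0.026 ]
t [ 0.5637 -0.4245  0.026 ]
t [ 0.3926 -0.418   0.026 ]
t [ 0.3978 -0.2478  0.026 ]
pink [0.561  0.3311 0.102 ]
yel [0.4726 0.4304 0.102 ]
pink2 [0.3496 0.3625 0.102 ]
```

View pics/crop1.png

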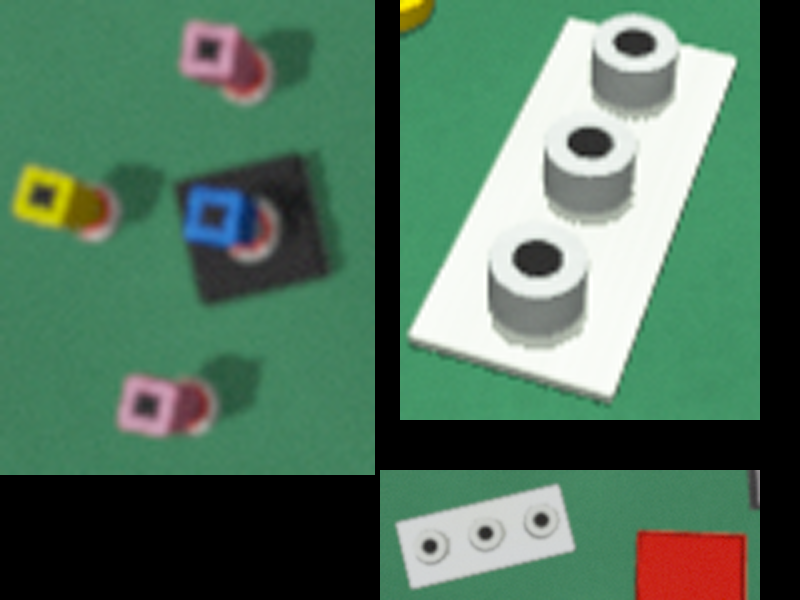

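The crop confirms it: the blue tester, with its red ring, is in the black-topped stand at crop (215,216). The pink and yellow ones stand loose around it. Next I'll move over the mount row with the tool turned across the row.

```bash
cat > plan.py <<'E'
from h import *
import sys
from scipy.spatial.transform import Rotation as Ro
# usage: plan.py x y z yaw [maxmm] : rows in tool axes, keeps tool pointing down
def plan(p,yaw,mm=48):
    s=read_state();R=s["tcp_rot"];q=s["position"];p=np.array(p)
    y0=np.degrees(np.arctan2(R[1,0],R[0,0]));dy=(yaw-y0+180)%360-180
    n=int(max(np.ceil(np.linalg.norm(p-q)*1000/mm),np.ceil(abs(dy)/8.4),1))
    for i in range(n):
        a=np.radians(y0+dy*i/n);X=np.array([np.cos(a),np.sin(a),0]);Y=np.array([np.sin(a),-np.cos(a),0])
        d=(p-q)*1000/n;print([[round(d@X,1),round(d@Y,1),round(-d[2],1)],[0,0,round(-np.radians(dy)/n,3)]],end=", " if (i+1)%5 else "\n")
    print("\n tilt",np.degrees(np.arccos(-R[2,2])),R[:,2].round(4))
if __name__=="__main__":
    v=list(map(float,sys.argv[1:]));plan(v[:3],v[3],*(v[4:]))
E
python3 plan.py .555 -.02 .22 103
```

```text
[[np.float64(34.8), np.float64(-29.2), np.float64(0.1)], [0, 0, np.float64(-0.099)]], [[np.float64(37.6), np.float64(-25.6), np.float64(0.1)], [0, 0, np.float64(-0.099)]], [[np.float64(39.9), np.float64(-21.7), np.float64(0.1)], [0, 0, np.float64(-0.099)]], [[np.float64(41.9), np.float64(-17.6), np.float64(0.1)], [0, 0, np.float64(-0.099)]], [[np.float64(43.4), np.float64(-13.4), np.float64(0.1)], [0, 0, np.float64(-0.099)]]
[[np.float64(44.5), np.float64(-9.0), np.float64(0.1)], [0, 0, np.float64(-0.099)]], [[np.float64(45.2), np.float64(-4.6), np.float64(0.1)], [0, 0, np.float64(-0.099)]], [[np.float64(45.4), np.float64(-0.1), np.float64(0.1)], [0, 0, np.float64(-0.099)]], [[np.float64(45.2), np.float64(4.4), np.float64(0.1)], [0, 0, np.float64(-0.099)]], [[np.float64(44.6), np.float64(8.9), np.float64(0.1)], [0, 0, np.float64(-0.099)]]
[[np.float64(43.5), np.float64(13.3), np.float64(0.1)], [0, 0, np.float64(-0.099)]], [[np.float64(41.9), np.float64(17.5), np.float64(0.1)], [0, 0, np.float64(-0.099)]], [[np.float64(40.0), np.float64(21.6), np.float64(0.1)], [0, 0, np.float64(-0.099)]], [[np.float64(37.6), np.float64(25.5), np.float64(0.1)], [0, 0, np.float64(-0.099)]], [[np.float64(34.9), np.float64(29.1), np.float64(0.1)], [0, 0, np.float64(-0.099)]]

 tilt 0.07824022090473895 [-2.0e-04  1.4e-03 -1.0e+00]
```

{"api": "drive_tool", "payload": {
  "motion": [
    [[35, -29, 0], [0, 0, -0.1]],
    [[38, -26, 0], [0, 0, -0.1]],
    [[40, -22, 0], [0, 0, -0.1]],
    [[42, -18, 0], [0, 0, -0.1]],
    [[43, -13, 0], [0, 0, -0.1]]
  ]
}}

```text
time_s: 0.7
position: [0.3118, -0.4013, 0.2225]
tcp_rot: [[0.689, 0.725, 0.0], [0.725, -0.689, 0.0], [0.0, -0.0, -1.0]]
force: [1.0, -0.2, -0.4]
opening: 0.994
grasp_force: 0.0
```

{"api": "drive_tool", "payload": {
  "motion": [
    [[44, -9, 0], [0, 0, -0.1]],
    [[45, -5, 0], [0, 0, -0.1]],
    [[45, 0, 0], [0, 0, -0.1]],
    [[45, 4, 0], [0, 0, -0.1]],
    [[45, 9, 0], [0, 0, -0.1]]
  ]
}}

```text
time_s: 1.2
position: [0.4316, -0.2096, 0.2226]
tcp_rot: [[0.256, 0.967, 0.0], [0.967, -0.256, -0.0], [-0.0, 0.0, -1.0]]
force: [0.2, -0.2, 0.1]
opening: 0.999
grasp_force: 0.0
```

{"api": "drive_tool", "payload": {
  "motion": [
    [[43, 13, 0], [0, 0, -0.1]],
    [[42, 18, 0], [0, 0, -0.1]],
    [[40, 22, 0], [0, 0, -0.1]],
    [[38, 25, 0], [0, 0, -0.1]],
    [[35, 29, 0], [0, 0, -0.1]]
  ]
}}

```text
time_s: 1.7
position: [0.5519, -0.0166, 0.2225]
tcp_rot: [[-0.239, 0.971, -0.0], [0.971, 0.239, -0.0], [-0.0, -0.0, -1.0]]
force: [0.6, -1.5, -1.1]
opening: 1.001
grasp_force: 0.0
```

{"api": "drive_tool", "payload": {
  "motion": [
    [[0, 0, 0], [0, 0, 0]],
    [[0, 0, 0], [0, 0, 0]]
  ]
}}

```text
time_s: 1.9
position: [0.5512, -0.0175, 0.2222]
tcp_rot: [[-0.237, 0.972, -0.001], [0.972, 0.237, -0.0], [-0.0, -0.001, -1.0]]
force: [-0.4, -0.4, -0.3]
opening: 1.0
grasp_force: 0.0
```

```bash
cat > mounts.py <<'E'
from h import *
import sys
C=cam("wrist");im=capture("wrist")
save(sys.argv[1],cv2.resize(im,(800,600),interpolation=2))
s=read_state();print(s["time_s"],s["position"].round(4))
# dark core blobs
g=im.max(2);b=(g<70).astype(np.uint8)
n,l,st,ce=cv2.connectedComponentsWithStats(b)
for i in range(1,n):
    if 150<st[i,4]<3000: print(st[i],ce[i].round(1),pix2w(C,*ce[i],.04).round(4))
E
python3 mounts.py w1; python3 plan.py .458 .32 .22 103
```

```text
1.95 [ 0.5507 -0.0184  0.2222]
[[np.float64(43.8), np.float64(-1.3), np.float64(0.3)], [0, 0, np.float64(0.001)]], [[np.float64(43.8), np.float64(-1.4), np.float64(0.3)], [0, 0, np.float64(0.001)]], [[np.float64(43.8), np.float64(-1.4), np.float64(0.3)], [0, 0, np.float64(0.001)]], [[np.float64(43.8), np.float64(-1.5), np.float64(0.3)], [0, 0, np.float64(0.001)]], [[np.float64(43.8), np.float64(-1.5), np.float64(0.3)], [0, 0, np.float64(0.001)]]
[[np.float64(43.8), np.float64(-1.6), np.float64(0.3)], [0, 0, np.float64(0.001)]], [[np.float64(43.8), np.float64(-1.7), np.float64(0.3)], [0, 0, np.float64(0.001)]], [[np.float64(43.8), np.float64(-1.7), np.float64(0.3)], [0, 0, np.float64(0.001)]], 
 tilt 0.07088069836326681 [-1.2e-03 -3.0e-04 -1.0e+00]
```

View pics/w1.png

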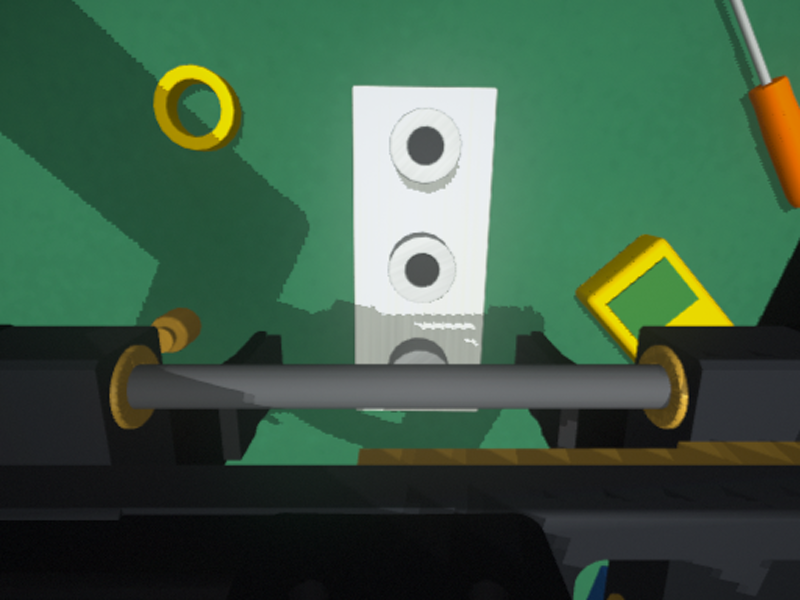

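The wrist view shows two cores, at (425,145) and (422,269), with the third hidden behind the gripper. The camera sees best about 80 to 100 mm ahead of the TCP along tool +x.

{"api": "drive_tool", "payload": {
  "motion": [
    [[45, 0, 0], [0, 0, 0]],
    [[45, 0, 0], [0, 0, 0]],
    [[45, -2, 0], [0, 0, 0]],
    [[45, -2, 0], [0, 0, 0]],
    [[45, -2, 0], [0, 0, 0]]
  ],
  "gripper": 0.7
}}

```text
time_s: 2.45
position: [0.4919, 0.1984, 0.2226]
tcp_rot: [[-0.231, 0.973, -0.0], [0.973, 0.231, -0.0], [-0.0, -0.0, -1.0]]
force: [0.8, -0.1, 0.4]
opening: 0.712
grasp_force: 0.0
```

{"api": "drive_tool", "payload": {
  "motion": [
    [[0, 0, 0], [0, 0, 0]],
    [[0, 0, 0], [0, 0, 0]]
  ]
}}

```text
time_s: 2.65
position: [0.4922, 0.1981, 0.2226]
tcp_rot: [[-0.235, 0.972, -0.0], [0.972, 0.235, -0.001], [-0.001, -0.0, -1.0]]
force: [-0.5, -0.3, 0.1]
opening: 0.702
grasp_force: 0.0
```

```bash
python3 - <<'E'
from h import *
# mounts from the earlier wrist pose
c=camera_info("wrist");a=np.arctan2(.972,-.237)
T=np.eye(4);T[:3,:3]=np.array([[-.237,.972,-.001],[.972,.237,0],[0,-.001,-1]]);T[:3,3]=[.5509,-.018,.2222]
M=T@c["T_tool_cam"];C=(M[:3,:3],M[:3,3],192/np.tan(np.radians(c["fovy"]/2)),c["cx"],c["cy"])
for u,v in((425,145),(422,269.5)):print(pix2w(C,u*.64,v*.64,.04).round(4))
C=cam("wrist");im=capture("wrist");save("w2",cv2.resize(im,(800,600),interpolation=2))
s=read_state();print(s["time_s"],s["position"].round(4))
np.savez("w2.npz",R=C[0],t=C[1],k=C[2:])
E
```

```text
[0.5475 0.0719 0.04  ]
[ 0.568  -0.0163  0.04  ]
2.7 [0.4927 0.1974 0.2226]
```

View pics/w2.png

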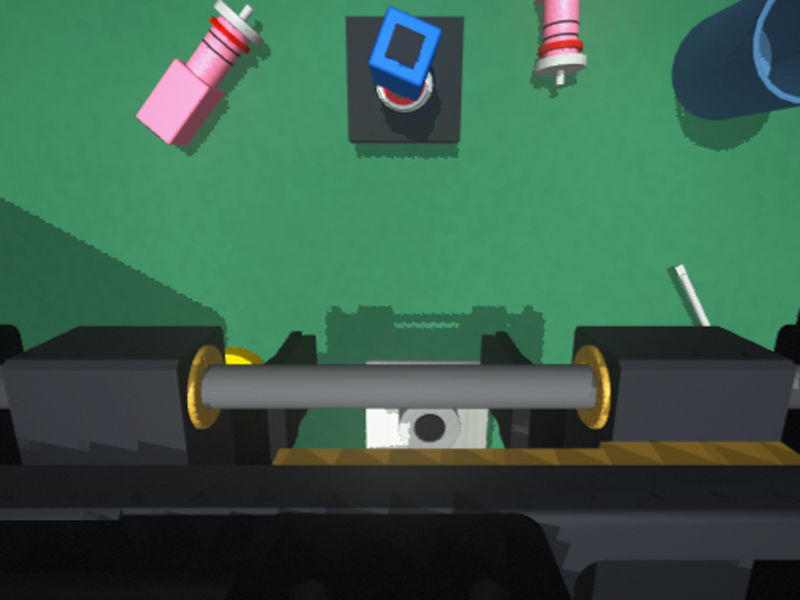

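The wrist view has the blue grip's top at (405,46) and the stand at (405,79). The pink look-alikes seem to have toppled off their pins by themselves, as I touched nothing, so I'll check with a fresh top view.

```bash
python3 - <<'E'
from h import *
im=cv2.imread("pics/w2.png");im=im[:,:,::-1]
t=capture("top");sc=capture("scene")
out=np.zeros((600,800,3),np.uint8)
out[:320,:400]=cv2.resize(im[0:160,320:520],None,fx=2,fy=2,interpolation=2)
out[:400,400:800]=cv2.resize(t[140:240,100:200],None,fx=4,fy=4,interpolation=2)
out[330:600,0:390]=cv2.resize(sc[105:195,265:395],None,fx=3,fy=3,interpolation=2)
save("crop2",out)
E
```

```text
(no output)
```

View pics/crop2.png

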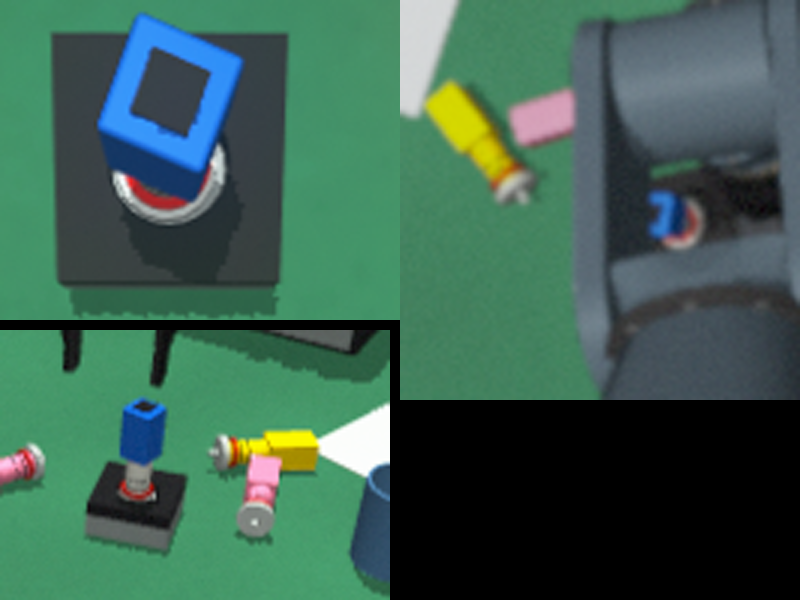

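All the look-alikes have fallen over by themselves, and the blue tester is still upright in its stand. Its grip corners in the wrist crop are (142,14), (242,60), (200,170) and (100,125).

```bash
python3 - <<'E'
from h import *
d=np.load("w2.npz");C=(d["R"],d["t"],*d["k"])
def W(u,v,z):return pix2w(C,(u/2+320)*.64,v/2*.64,z)
g=np.array([W(u,v,.124) for u,v in((142,14),(242,60),(200,170),(100,125))])
print(g.round(4),g.mean(0)); e=np.roll(g,-1,0)-g
print(np.linalg.norm(e,axis=1),np.degrees(np.arctan2(e[:,1],e[:,0]))%90)
s=np.array([W(u,v,.036) for u,v in((52,33),(288,33),(278,284),(58,284))])
e=np.roll(s,-1,0)-s
print(s.mean(0),np.linalg.norm(e,axis=1),np.degrees(np.arctan2(e[:,1],e[:,0]))%90)
E
```

```text
[[0.4525 0.3423 0.124 ]
 [0.4799 0.3381 0.124 ]
 [0.4758 0.3103 0.124 ]
 [0.4479 0.3147 0.124 ]] [0.46402158 0.32635842 0.124     ]
[0.02764089 0.02811298 0.02828953 0.02802525] [81.21006567 81.74815562 81.02957037 80.42398383]
[0.46472398 0.32614461 0.036     ] [0.08011054 0.08121917 0.0793774  0.08122045] [13.56801603 13.01373782 13.57167165 13.53093723]
```

```bash
python3 - <<'E'
from h import *
C=cam("scene")
for n,u,v,z in(("g",313.3,130.7,.124),("m0",293.75,215.75,.04),("m1",282.5,240.75,.04),("m2",269.25,269.5,.04)):print(n,pix2w(C,u,v,z).round(4))
E
python3 plan.py .463 .325 .15 81 30;python3 plan.py .463 .325 .15 103.5 48
```

```text
g [0.4674 0.3213 0.124 ]
m0 [0.5518 0.0678 0.04  ]
m1 [ 0.5717 -0.0195  0.04  ]
m2 [ 0.5909 -0.1064  0.04  ]
[[np.float64(21.9), np.float64(0.1), np.float64(12.1)], [0, 0, np.float64(0.065)]], [[np.float64(21.9), np.float64(-1.4), np.float64(12.1)], [0, 0, np.float64(0.065)]], [[np.float64(21.7), np.float64(-2.8), np.float64(12.1)], [0, 0, np.float64(0.065)]], [[np.float64(21.5), np.float64(-4.2), np.float64(12.1)], [0, 0, np.float64(0.065)]], [[np.float64(21.2), np.float64(-5.6), np.float64(12.1)], [0, 0, np.float64(0.065)]]
[[np.float64(20.8), np.float64(-7.0), np.float64(12.1)], [0, 0, np.float64(0.065)]], 
 tilt 0.028344573141839805 [ 1.e-04 -5.e-04 -1.e+00]
[[np.float64(32.9), np.float64(0.1), np.float64(18.1)], [0, 0, np.float64(-0.0)]], [[np.float64(32.9), np.float64(0.1), np.float64(18.1)], [0, 0, np.float64(-0.0)]], [[np.float64(32.9), np.float64(0.1), np.float64(18.1)], [0, 0, np.float64(-0.0)]], [[np.float64(32.9), np.float64(0.1), np.float64(18.1)], [0, 0, np.float64(-0.0)]], 
 tilt 0.028344573141839805 [ 1.e-04 -5.e-04 -1.e+00]
```

{"api": "drive_tool", "payload": {
  "motion": [
    [[22, 0, 12], [0, 0, 0.08]],
    [[22, -1, 12], [0, 0, 0.08]],
    [[22, -2, 12], [0, 0, 0.08]],
    [[22, -4, 12], [0, 0, 0.08]],
    [[20, -6, 12], [0, 0, 0.07]]
  ],
  "gripper": 0.7
}}

```text
time_s: 3.3
position: [0.4721, 0.3052, 0.1621]
tcp_rot: [[0.159, 0.987, 0.0], [0.987, -0.159, -0.0], [-0.0, 0.0, -1.0]]
force: [0.1, -0.4, -0.2]
opening: 0.702
grasp_force: 0.0
```

{"api": "drive_tool", "payload": {
  "motion": [
    [[20, -8, 12], [0, 0, 0]],
    [[0, 0, 0], [0, 0, 0]],
    [[0, 0, 0], [0, 0, 0]]
  ]
}}

```text
time_s: 3.6
position: [0.4668, 0.3258, 0.1503]
tcp_rot: [[0.153, 0.988, -0.0], [0.988, -0.153, -0.001], [-0.001, -0.0, -1.0]]
force: [-0.3, -0.5, 0.3]
opening: 0.702
grasp_force: 0.0
```

```bash
python3 plan.py .464 .3235 .081 81 15
```

```text
[[np.float64(-0.5), np.float64(-0.5), np.float64(13.9)], [0, 0, np.float64(0.001)]], [[np.float64(-0.5), np.float64(-0.5), np.float64(13.9)], [0, 0, np.float64(0.001)]], [[np.float64(-0.5), np.float64(-0.5), np.float64(13.9)], [0, 0, np.float64(0.001)]], [[np.float64(-0.5), np.float64(-0.5), np.float64(13.9)], [0, 0, np.float64(0.001)]], [[np.float64(-0.5), np.float64(-0.5), np.float64(13.9)], [0, 0, np.float64(0.001)]]

 tilt 0.05651287415120684 [-5.e-04 -9.e-04 -1.e+00]
```

{"api": "drive_tool", "payload": {
  "motion": [
    [[-1, -1, 14], [0, 0, 0]],
    [[-1, -1, 14], [0, 0, 0]],
    [[-1, -0.5, 14], [0, 0, 0]],
    [[0, 0, 14], [0, 0, 0]],
    [[0, 0, 13], [0, 0, 0]]
  ]
}}

```text
time_s: 4.1
position: [0.4646, 0.323, 0.0817]
tcp_rot: [[0.155, 0.988, 0.001], [0.988, -0.155, 0.0], [0.0, 0.001, -1.0]]
force: [0.2, 0.2, -0.1]
opening: 0.7
grasp_force: 0.0
```

{"api": "drive_tool", "payload": {
  "motion": [
    [[0, 0, 0], [0, 0, 0]],
    [[0, 0, 0], [0, 0, 0]]
  ]
}}

```text
time_s: 4.3
position: [0.4639, 0.3238, 0.0818]
tcp_rot: [[0.153, 0.988, 0.0], [0.988, -0.153, 0.0], [0.0, 0.0, -1.0]]
force: [0.6, 0.7, 0.1]
opening: 0.703
grasp_force: 0.0
```

{"api": "drive_tool", "payload": {
  "motion": [
    [[0, 0, 0], [0, 0, 0]],
    [[0, 0, 0], [0, 0, 0]],
    [[0, 0, 0], [0, 0, 0]],
    [[0, 0, 0], [0, 0, 0]],
    [[0, 0, 0], [0, 0, 0]]
  ],
  "gripper": 0.2
}}

```text
time_s: 4.8
position: [0.4634, 0.3246, 0.0818]
tcp_rot: [[0.152, 0.988, 0.001], [0.988, -0.152, 0.0], [0.0, 0.001, -1.0]]
force: [1.3, -0.4, -2.1]
opening: 0.344
grasp_force: 30.0
```

{"api": "drive_tool", "payload": {
  "motion": [
    [[0, 0, 0], [0, 0, 0]],
    [[0, 0, 0], [0, 0, 0]],
    [[0, 0, 0], [0, 0, 0]]
  ]
}}

```text
time_s: 5.1
position: [0.4635, 0.3246, 0.0817]
tcp_rot: [[0.152, 0.988, 0.0], [0.988, -0.152, 0.0], [0.0, 0.0, -1.0]]
force: [0.3, 0.3, 1.5]
opening: 0.343
grasp_force: 30.0
```

{"api": "drive_tool", "payload": {
  "motion": [
    [[0, 0, -5], [0, 0, 0]],
    [[0, 0, -15], [0, 0, 0]],
    [[0, 0, -30], [0, 0, 0]],
    [[0, 0, -30], [0, 0, 0]],
    [[0, 0, 0], [0, 0, 0]]
  ]
}}

```text
time_s: 5.6
position: [0.4656, 0.3256, 0.1652]
tcp_rot: [[0.152, 0.988, 0.007], [0.988, -0.152, 0.003], [0.004, 0.007, -1.0]]
force: [0.8, 0.7, -2.4]
opening: 0.344
grasp_force: 30.0
```

```bash
python3 plan.py .5478 .0702 .125 103.2 40; python3 -c "
from rig import *;s=read_state();print(s['time_s'],s['position'],s['force'])"
```

```text
[[np.float64(-34.3), np.float64(17.2), np.float64(5.7)], [0, 0, np.float64(-0.055)]], [[np.float64(-35.2), np.float64(15.3), np.float64(5.7)], [0, 0, np.float64(-0.055)]], [[np.float64(-35.9), np.float64(13.3), np.float64(5.7)], [0, 0, np.float64(-0.055)]], [[np.float64(-36.6), np.float64(11.3), np.float64(5.7)], [0, 0, np.float64(-0.055)]], [[np.float64(-37.2), np.float64(9.3), np.float64(5.7)], [0, 0, np.float64(-0.055)]]
[[np.float64(-37.6), np.float64(7.3), np.float64(5.7)], [0, 0, np.float64(-0.055)]], [[np.float64(-38.0), np.float64(5.2), np.float64(5.7)], [0, 0, np.float64(-0.055)]], 
 tilt 0.4653736888012944 [ 0.0074  0.0033 -1.    ]
5.6 [0.46563851 0.32562809 0.16517562] [ 0.77287703  0.74012841 -2.4413449 ]
```

{"api": "drive_tool", "payload": {
  "motion": [
    [[-34, 17, 2], [0, 0, 0]],
    [[-34, 17, 2], [0, 0, 0]],
    [[-34, 17, 5], [0, 0, 0]],
    [[-34, 17, 5], [0, 0, 0]],
    [[-34, 17, 5], [0, 0, 0]]
  ]
}}

```text
time_s: 6.1
position: [0.5204, 0.142, 0.141]
tcp_rot: [[0.152, 0.988, -0.003], [0.988, -0.152, -0.0], [-0.001, -0.003, -1.0]]
force: [0.3, 0.9, -2.5]
opening: 0.342
grasp_force: 30.0
```

{"api": "drive_tool", "payload": {
  "motion": [
    [[-34, 17, 10], [0, 0, 0]],
    [[-35, 17, 10], [0, 0, 0]],
    [[0, 0, 0], [0, 0, 0]],
    [[0, 0, 0], [0, 0, 0]],
    [[0, 0, 0], [0, 0, 0]]
  ]
}}

```text
time_s: 6.6
position: [0.5433, 0.0709, 0.1218]
tcp_rot: [[0.152, 0.988, -0.002], [0.988, -0.152, 0.001], [0.0, -0.002, -1.0]]
force: [-0.1, -0.3, -1.9]
opening: 0.341
grasp_force: 30.0
```

```bash
python3 - <<'E'
from h import *
C=cam("scene");s=read_state();print(s["time_s"],s["position"],s["force"],s["tcp_rot"][:,2])
sc=capture("scene");tp=capture("top")
out=np.zeros((600,800,3),np.uint8)
out[:600,:500]=cv2.resize(sc[170:290,240:340],None,fx=5,fy=5,interpolation=2)
out[:400,500:800]=cv2.resize(tp[130:210,225:285],None,fx=5,fy=5,interpolation=2)
save("probe0",out)
p=s["position"]
print(w2pix(C,p-[0,0,.0697]),w2pix(C,p-[0,0,.0597]))
E
```

```text
6.6 [0.54325767 0.07085191 0.12182993] [-0.06629803 -0.2602681  -1.88126569] [-2.33935472e-03  5.25225425e-04 -9.99997126e-01]
[291.49663671 209.83648165] [291.73555388 206.57568668]
```

View pics/probe0.png

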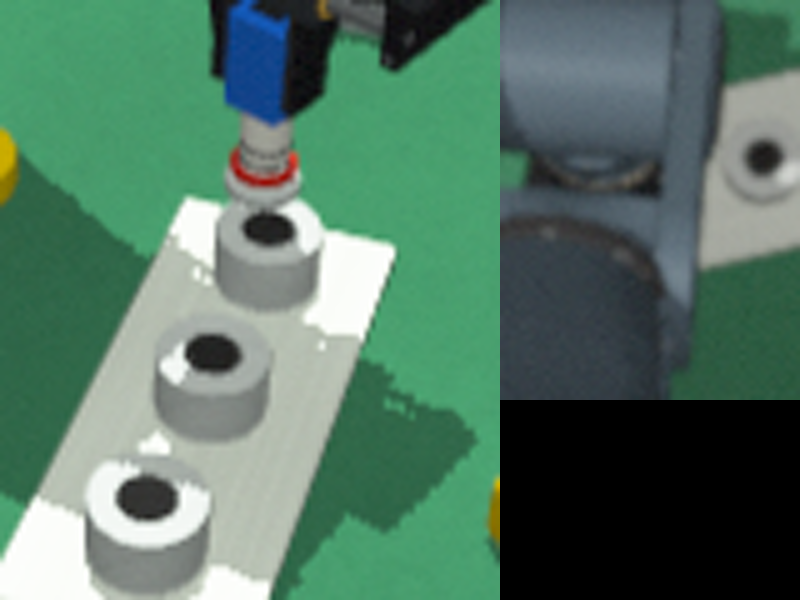

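The tester hangs upright over the left mount. Its foot centre is at crop (263,180) and the mount cores are at (269,229), (213,353) and (147,498). I'll use the offset between predicted and seen foot to refine the targets.

```bash
python3 - <<'E'
from h import *
C=cam("scene")
for u,v in((293.8,215.8),(282.6,240.6),(269.4,269.6)):print(pix2w(C,u-.96,v+.6,.04).round(4))
E
```

```text
[0.5512 0.0645 0.04  ]
[ 0.5709 -0.0217  0.04  ]
[ 0.5905 -0.1089  0.04  ]
```

{"api": "drive_tool", "payload": {
  "motion": [
    [[-1, 3, 3], [0, 0, 0]],
    [[-1, 3, 4], [0, 0, 0]],
    [[0, 0, 3], [0, 0, 0]],
    [[0, 0, 0], [0, 0, 0]],
    [[0, 0, 0], [0, 0, 0]]
  ]
}}

```text
time_s: 7.2
position: [0.5499, 0.0673, 0.1123]
tcp_rot: [[0.152, 0.988, -0.001], [0.988, -0.152, 0.0], [-0.0, -0.001, -1.0]]
force: [0.0, -0.1, -1.9]
opening: 0.343
grasp_force: 30.0
```

```bash
python3 - <<'E'
from h import *
C=cam("scene");s=read_state();print(s["time_s"],s["position"],s["force"],s["tcp_rot"][:,2])
sc=capture("scene")
save("probe1",cv2.resize(sc[180:240,255:335],None,fx=10,fy=10,interpolation=2))
p=s["position"];print((w2pix(C,p-[0,0,.0597])-[255,180])*10)
E
```

```text
7.2 [0.54986532 0.06730183 0.1123347 ] [ 0.01884685 -0.05060225 -1.91187655] [-6.00428887e-04  5.21544683e-05 -9.99999818e-01]
[382.34993235 314.8341699 ]
```

View pics/probe1.png

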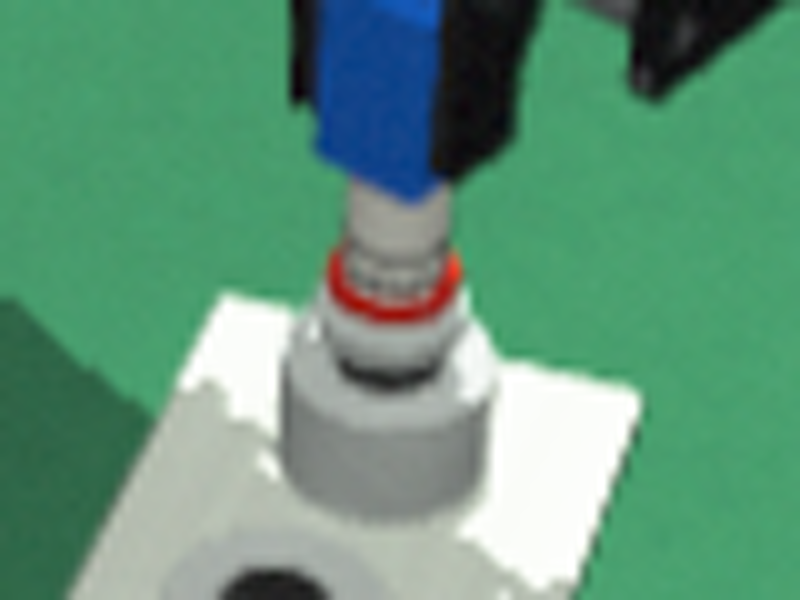

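The foot is nearly concentric: its projection falls at (389,363) against the core at (388,357). I'll shift slightly back and press.

{"api": "drive_tool", "payload": {
  "motion": [
    [[1.5, -1.5, 0], [0, 0, 0]],
    [[0, 0, 3], [0, 0, 0]],
    [[0, 0, 3], [0, 0, 0]],
    [[0, 0, 3], [0, 0, 0]],
    [[0, 0, 1], [0, 0, 0]]
  ]
}}

```text
time_s: 7.75
position: [0.549, 0.069, 0.1027]
tcp_rot: [[0.153, 0.988, 0.0], [0.988, -0.153, 0.0], [0.0, 0.0, -1.0]]
force: [-0.6, 0.3, 4.2]
opening: 0.343
grasp_force: 30.0
```

{"api": "drive_tool", "payload": {
  "motion": [
    [[0, 0, 1], [0, 0, 0]],
    [[0, 0, 0.5], [0, 0, 0]],
    [[0, 0, 0], [0, 0, 0]]
  ]
}}

```text
time_s: 8.05
position: [0.549, 0.069, 0.1013]
tcp_rot: [[0.152, 0.988, 0.0], [0.988, -0.152, 0.0], [0.0, 0.0, -1.0]]
force: [-1.0, 0.9, 4.0]
opening: 0.34
grasp_force: 30.0
```

{"api": "drive_tool", "payload": {
  "motion": [
    [[0, 0, 1], [0, 0, 0]],
    [[0, 0, 0.7], [0, 0, 0]],
    [[0, 0, 0], [0, 0, 0]]
  ]
}}

```text
time_s: 8.35
position: [0.549, 0.069, 0.0995]
tcp_rot: [[0.152, 0.988, 0.0], [0.988, -0.152, 0.0], [0.0, 0.0, -1.0]]
force: [-0.5, 0.8, 4.5]
opening: 0.346
grasp_force: 30.0
```

{"api": "drive_tool", "payload": {
  "motion": [
    [[0, 0, 0.5], [0, 0, 0]],
    [[0, 0, 0], [0, 0, 0]]
  ]
}}

```text
time_s: 8.55
position: [0.549, 0.069, 0.0991]
tcp_rot: [[0.152, 0.988, 0.0], [0.988, -0.152, 0.0], [0.0, 0.0, -1.0]]
force: [-1.5, 1.4, 4.7]
opening: 0.342
grasp_force: 30.0
```

{"api": "drive_tool", "payload": {
  "motion": [
    [[0, 0, 0.6], [0, 0, 0]],
    [[0, 0, 0], [0, 0, 0]]
  ]
}}

```text
time_s: 8.75
position: [0.549, 0.069, 0.0987]
tcp_rot: [[0.152, 0.988, 0.0], [0.988, -0.152, 0.0], [0.0, 0.0, -1.0]]
force: [-1.1, 1.6, 7.2]
opening: 0.341
grasp_force: 30.0
```

{"api": "drive_tool", "payload": {
  "motion": [
    [[0, 0, 0.4], [0, 0, 0]],
    [[0, 0, 0], [0, 0, 0]]
  ]
}}

```text
time_s: 8.95
position: [0.549, 0.069, 0.0984]
tcp_rot: [[0.152, 0.988, 0.001], [0.988, -0.152, 0.0], [0.0, 0.001, -1.0]]
force: [-1.2, 0.5, 9.1]
opening: 0.342
grasp_force: 30.0
```

{"api": "drive_tool", "payload": {
  "motion": [
    [[0, 0, 0.2], [0, 0, 0]],
    [[0, 0, 0], [0, 0, 0]],
    [[0, 0, 0], [0, 0, 0]],
    [[0, 0, 0], [0, 0, 0]],
    [[0, 0, 0], [0, 0, 0]]
  ]
}}

```text
time_s: 9.45
position: [0.549, 0.0689, 0.0984]
tcp_rot: [[0.152, 0.988, 0.001], [0.988, -0.152, 0.0], [0.0, 0.001, -1.0]]
force: [-1.2, 1.5, 8.5]
opening: 0.343
grasp_force: 30.0
```

```bash
cat > ring.py <<'E'
from h import *
import sys
from rig import *
s=read_state();C=cam("scene");sc=capture("scene");np.save(sys.argv[1],sc)
p=w2pix(C,s["position"]-[0,0,.0597]);u,v=p.round().astype(int)
w=sc[v-30:v+12,u-14:u+16].astype(int);m=(w[...,0]>130)&(w[...,1]<90)&(w[...,2]<90)
y,x=np.nonzero(m);print(s["position"],s["force"],"foot px",p,"ring",(x.mean()+u-14,y.mean()+v-30,y.max()+v-30,len(x)) if len(x) else None)
E
python3 ring.py r0.npy
```

```text
[0.5490001  0.06894734 0.09839502] [-1.22229356  1.50562386  8.48858224] foot px [292.90671167 215.45857181] ring (np.float64(293.51612903225805), np.float64(210.25806451612902), np.int64(212), 31)
```

{"api": "drive_tool", "payload": {
  "motion": [
    [[0, 0, 0.4], [0, 0, 0]],
    [[0, 0, 0], [0, 0, 0]],
    [[0, 0, 0], [0, 0, 0]],
    [[0, 0, 0], [0, 0, 0]],
    [[0, 0, 0], [0, 0, 0]]
  ]
}}

```text
time_s: 10.0
position: [0.549, 0.069, 0.0982]
tcp_rot: [[0.152, 0.988, 0.001], [0.988, -0.152, 0.0], [0.0, 0.001, -1.0]]
force: [-2.5, 1.1, 10.4]
opening: 0.344
grasp_force: 30.0
```

```bash
python3 ring.py r0b.npy
```

```text
[0.54900982 0.0689853  0.09816942] [-2.51236194  1.12515882 10.4463884 ] foot px [292.9125393 215.5232022] ring (np.float64(293.5806451612903), np.float64(210.16129032258064), np.int64(212), 31)
```

{"api": "drive_tool", "payload": {
  "motion": [
    [[0, 0, 0], [0, 0, 0]],
    [[0, 0, 0], [0, 0, 0]],
    [[0, 0, 0], [0, 0, 0]]
  ]
}}

```text
time_s: 10.35
position: [0.549, 0.069, 0.0982]
tcp_rot: [[0.152, 0.988, 0.001], [0.988, -0.152, 0.0], [0.0, 0.001, -1.0]]
force: [-2.3, 1.1, 10.1]
opening: 0.344
grasp_force: 30.0
```

Left mount: about 6.5 N of pin force before the foot met the rim, which suggests the hard one. I'll compare with the middle mount.

{"api": "drive_tool", "payload": {
  "motion": [
    [[0, 0, -4], [0, 0, 0]],
    [[0, 0, -10], [0, 0, 0]],
    [[0, 0, -8], [0, 0, 0]],
    [[-28, 11, 0], [0, 0, 0]],
    [[-28, 11, 0], [0, 0, 0]]
  ]
}}

```text
time_s: 10.85
position: [0.5618, 0.0101, 0.1193]
tcp_rot: [[0.15, 0.989, -0.0], [0.989, -0.15, -0.0], [-0.0, -0.0, -1.0]]
force: [0.7, 0.7, -2.2]
opening: 0.344
grasp_force: 30.0
```

{"api": "drive_tool", "payload": {
  "motion": [
    [[-28, 11, 0], [0, 0, 0]],
    [[0, 0, 0], [0, 0, 0]],
    [[0, 0, 0], [0, 0, 0]],
    [[0, 0, 0], [0, 0, 0]]
  ]
}}

```text
time_s: 11.25
position: [0.5677, -0.0184, 0.1188]
tcp_rot: [[0.152, 0.988, -0.002], [0.988, -0.152, 0.001], [0.0, -0.002, -1.0]]
force: [-0.4, 0.0, -1.9]
opening: 0.345
grasp_force: 30.0
```

{"api": "drive_tool", "payload": {
  "motion": [
    [[0, 1, 3], [0, 0, 0]],
    [[0, 0, 4], [0, 0, 0]],
    [[0, 0, 4], [0, 0, 0]],
    [[0, 0, 3], [0, 0, 0]],
    [[0, 0, 2], [0, 0, 0]]
  ]
}}

```text
time_s: 11.75
position: [0.5695, -0.0187, 0.103]
tcp_rot: [[0.152, 0.988, -0.0], [0.988, -0.152, 0.001], [0.001, -0.001, -1.0]]
force: [0.1, 1.8, 1.1]
opening: 0.344
grasp_force: 30.0
```

{"api": "drive_tool", "payload": {
  "motion": [
    [[0, 0, 1], [0, 0, 0]],
    [[0, 0, 1], [0, 0, 0]],
    [[0, 0, 0], [0, 0, 0]]
  ]
}}

```text
time_s: 12.05
position: [0.5695, -0.0191, 0.1013]
tcp_rot: [[0.153, 0.988, -0.0], [0.988, -0.153, 0.0], [0.0, -0.0, -1.0]]
force: [-0.9, 0.9, -0.0]
opening: 0.343
grasp_force: 30.0
```

{"api": "drive_tool", "payload": {
  "motion": [
    [[0, 0, 0.7], [0, 0, 0]],
    [[0, 0, 0.5], [0, 0, 0]],
    [[0, 0, 0], [0, 0, 0]]
  ]
}}

```text
time_s: 12.35
position: [0.5696, -0.0192, 0.1001]
tcp_rot: [[0.153, 0.988, 0.0], [0.988, -0.153, 0.0], [0.0, -0.0, -1.0]]
force: [-0.9, 1.9, 1.5]
opening: 0.341
grasp_force: 30.0
```

{"api": "drive_tool", "payload": {
  "motion": [
    [[0, 0, 0.7], [0, 0, 0]],
    [[0, 0, 0.5], [0, 0, 0]],
    [[0, 0, 0], [0, 0, 0]]
  ]
}}

```text
time_s: 12.65
position: [0.5696, -0.0192, 0.0992]
tcp_rot: [[0.152, 0.988, 0.0], [0.988, -0.152, 0.0], [0.0, 0.0, -1.0]]
force: [-0.5, 2.1, 4.3]
opening: 0.345
grasp_force: 30.0
```

{"api": "drive_tool", "payload": {
  "motion": [
    [[0, 0, 0.4], [0, 0, 0]],
    [[0, 0, 0], [0, 0, 0]],
    [[0, 0, 0], [0, 0, 0]]
  ]
}}

```text
time_s: 12.95
position: [0.5696, -0.0192, 0.0989]
tcp_rot: [[0.152, 0.988, 0.0], [0.988, -0.152, 0.0], [0.0, 0.0, -1.0]]
force: [-1.1, 2.3, 5.6]
opening: 0.347
grasp_force: 30.0
```

{"api": "drive_tool", "payload": {
  "motion": [
    [[0, 0, 0.6], [0, 0, 0]],
    [[0, 0, 0.3], [0, 0, 0]],
    [[0, 0, 0], [0, 0, 0]],
    [[0, 0, 0], [0, 0, 0]],
    [[0, 0, 0], [0, 0, 0]]
  ]
}}

```text
time_s: 13.45
position: [0.5696, -0.0192, 0.0985]
tcp_rot: [[0.152, 0.988, 0.0], [0.988, -0.152, -0.0], [0.0, 0.0, -1.0]]
force: [-2.2, 2.6, 7.6]
opening: 0.342
grasp_force: 30.0
```

{"api": "drive_tool", "payload": {
  "motion": [
    [[0, 0, 0.3], [0, 0, 0]],
    [[0, 0, 0], [0, 0, 0]],
    [[0, 0, 0], [0, 0, 0]],
    [[0, 0, 0], [0, 0, 0]],
    [[0, 0, 0], [0, 0, 0]]
  ]
}}

```text
time_s: 13.95
position: [0.5696, -0.0192, 0.0983]
tcp_rot: [[0.152, 0.988, 0.0], [0.988, -0.152, -0.0], [0.0, 0.0, -1.0]]
force: [-2.0, 2.4, 9.7]
opening: 0.34
grasp_force: 30.0
```

```bash
python3 ring.py r1.npy; python3 - <<'E'
from h import *
a=np.load("r0b.npy");b=np.load("r1.npy")
save("rings",np.hstack([cv2.resize(x[v-35:v+25,u-20:u+20],None,fx=10,fy=10,interpolation=2) for x,u,v in((a,293,216),(b,282,240))]))
E
```

```text
[ 0.56962453 -0.01921434  0.09828721] [-2.01713652  2.42663     9.66804413] foot px [281.70170236 240.77064801] ring (np.float64(282.25), np.float64(237.72500000000002), np.int64(240), 40)
```

View pics/rings.png

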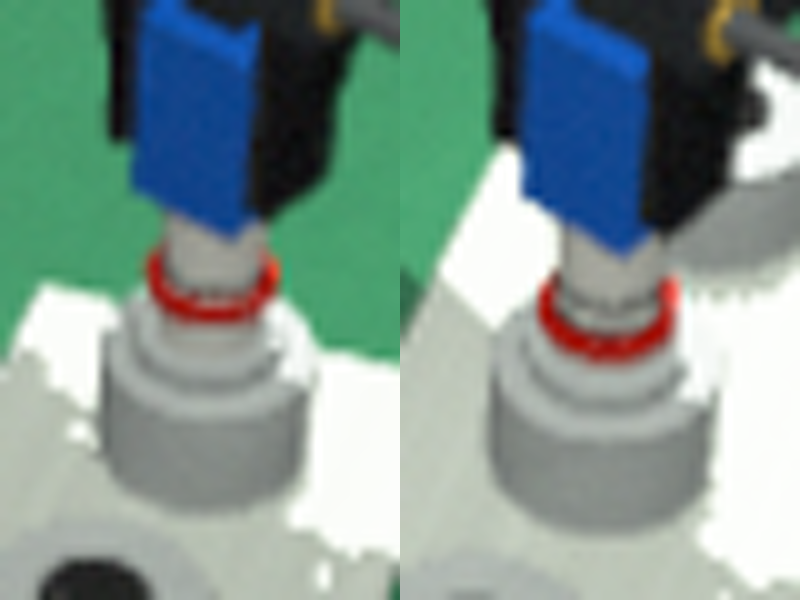

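Both pictures show the foot centred and flat on the rim. The red ring is clearly higher on the left mount (y≈290, with the foot edge at ≈380) than on the middle one (y≈325, foot edge ≈405). place_0 is the hard mount, so the tester goes back to its stand.

{"api": "drive_tool", "payload": {
  "motion": [
    [[0, 0, -4], [0, 0, 0]],
    [[0, 0, -20], [0, 0, 0]],
    [[0, 0, -25], [0, 0, 0]],
    [[20, -10, -18], [0, 0, 0]],
    [[40, -20, 0], [0, 0, 0]]
  ]
}}

```text
time_s: 14.5
position: [0.5535, 0.0416, 0.1665]
tcp_rot: [[0.156, 0.988, 0.01], [0.988, -0.156, -0.003], [-0.002, 0.01, -1.0]]
force: [1.2, 0.8, -2.4]
opening: 0.341
grasp_force: 30.0
```

{"api": "drive_tool", "payload": {
  "motion": [
    [[40, -20, 0], [0, 0, 0]],
    [[40, -20, 0], [0, 0, 0]],
    [[40, -20, 0], [0, 0, 0]],
    [[40, -20, 0], [0, 0, 0]],
    [[40, -19, 0], [0, 0, 0]]
  ]
}}

```text
time_s: 15.0
position: [0.4813, 0.2582, 0.1636]
tcp_rot: [[0.152, 0.988, 0.0], [0.988, -0.152, -0.001], [-0.001, 0.001, -1.0]]
force: [1.1, 0.1, -1.7]
opening: 0.342
grasp_force: 30.0
```

{"api": "drive_tool", "payload": {
  "motion": [
    [[38, -18, 0], [0, 0, 0]],
    [[24, -10, 0], [0, 0, 0]],
    [[0, 0, 0], [0, 0, 0]],
    [[0, 0, 0], [0, 0, 0]],
    [[0, 0, 0], [0, 0, 0]]
  ]
}}

```text
time_s: 15.5
position: [0.4639, 0.3217, 0.1637]
tcp_rot: [[0.153, 0.988, -0.0], [0.988, -0.153, -0.001], [-0.001, -0.0, -1.0]]
force: [0.2, -0.1, -1.8]
opening: 0.345
grasp_force: 30.0
```

```bash
python3 plan.py .4635 .3243 .12 81.2 12
```

```text
[[np.float64(0.6), np.float64(-0.2), np.float64(10.9)], [0, 0, np.float64(0.0)]], [[np.float64(0.6), np.float64(-0.2), np.float64(10.9)], [0, 0, np.float64(0.0)]], [[np.float64(0.6), np.float64(-0.2), np.float64(10.9)], [0, 0, np.float64(0.0)]], [[np.float64(0.6), np.float64(-0.2), np.float64(10.9)], [0, 0, np.float64(0.0)]], 
 tilt 0.07055346309541935 [-3.0e-04 -1.2e-03 -1.0e+00]
```

{"api": "drive_tool", "payload": {
  "motion": [
    [[1.2, 0, 15], [0, 0, 0]],
    [[1.2, 0, 20], [0, 0, 0]],
    [[0, 0, 20], [0, 0, 0]],
    [[0, 0, 9], [0, 0, 0]],
    [[0, 0, 0], [0, 0, 0]]
  ]
}}

```text
time_s: 16.0
position: [0.4635, 0.3237, 0.0989]
tcp_rot: [[0.154, 0.988, -0.003], [0.988, -0.154, -0.002], [-0.002, -0.003, -1.0]]
force: [0.1, -1.1, -2.1]
opening: 0.339
grasp_force: 30.0
```

{"api": "drive_tool", "payload": {
  "motion": [
    [[0, 0, 0], [0, 0, 0]],
    [[0, 0, 0], [0, 0, 0]]
  ]
}}

```text
time_s: 16.2
position: [0.4648, 0.3253, 0.1012]
tcp_rot: [[0.153, 0.988, 0.002], [0.988, -0.153, 0.001], [0.001, 0.002, -1.0]]
force: [0.5, 0.5, -2.4]
opening: 0.342
grasp_force: 30.0
```

{"api": "drive_tool", "payload": {
  "motion": [
    [[0, 0, 2], [0, 0, 0]],
    [[0, 0, 2], [0, 0, 0]],
    [[0, 0, 2], [0, 0, 0]],
    [[0, 0, 0], [0, 0, 0]],
    [[0, 0, 0], [0, 0, 0]]
  ]
}}

```text
time_s: 16.7
position: [0.4638, 0.3253, 0.0942]
tcp_rot: [[0.152, 0.988, -0.0], [0.988, -0.152, -0.0], [-0.0, -0.0, -1.0]]
force: [1.6, -0.4, -2.4]
opening: 0.346
grasp_force: 30.0
```

{"api": "drive_tool", "payload": {
  "motion": [
    [[0, 0, 3], [0, 0, 0]],
    [[0, 0, 3], [0, 0, 0]],
    [[0, 0, 2], [0, 0, 0]],
    [[0, 0, 0], [0, 0, 0]],
    [[0, 0, 0], [0, 0, 0]]
  ]
}}

```text
time_s: 17.2
position: [0.4638, 0.3252, 0.0861]
tcp_rot: [[0.152, 0.988, -0.0], [0.988, -0.152, -0.0], [-0.0, -0.0, -1.0]]
force: [-0.7, 0.5, -2.1]
opening: 0.337
grasp_force: 30.0
```

{"api": "drive_tool", "payload": {
  "motion": [
    [[0, 0, 2], [0, 0, 0]],
    [[0, 0, 1], [0, 0, 0]],
    [[0, 0, 1], [0, 0, 0]],
    [[0, 0, 0], [0, 0, 0]],
    [[0, 0, 0], [0, 0, 0]]
  ]
}}

```text
time_s: 17.7
position: [0.4639, 0.3253, 0.0822]
tcp_rot: [[0.152, 0.988, -0.0], [0.988, -0.152, -0.0], [-0.0, -0.0, -1.0]]
force: [-0.7, 0.2, -1.8]
opening: 0.341
grasp_force: 30.0
```

{"api": "drive_tool", "payload": {
  "motion": [
    [[0, 0, 0.5], [0, 0, 0]],
    [[0, 0, 0], [0, 0, 0]]
  ]
}}

```text
time_s: 17.9
position: [0.464, 0.3253, 0.0818]
tcp_rot: [[0.152, 0.988, 0.0], [0.988, -0.152, 0.0], [0.0, 0.0, -1.0]]
force: [-0.5, -0.5, -1.9]
opening: 0.343
grasp_force: 30.0
```

{"api": "drive_tool", "payload": {
  "motion": [
    [[0, 0, 0.4], [0, 0, 0]],
    [[0, 0, 0], [0, 0, 0]]
  ]
}}

```text
time_s: 18.1
position: [0.464, 0.3253, 0.0817]
tcp_rot: [[0.152, 0.988, 0.0], [0.988, -0.152, 0.0], [0.0, 0.0, -1.0]]
force: [-1.4, 0.0, 1.4]
opening: 0.342
grasp_force: 30.0
```

{"api": "drive_tool", "payload": {
  "motion": [
    [[0, 0, 0.4], [0, 0, 0]],
    [[0, 0, 0], [0, 0, 0]]
  ]
}}

```text
time_s: 18.3
position: [0.464, 0.3253, 0.0814]
tcp_rot: [[0.152, 0.988, 0.0], [0.988, -0.152, 0.0], [0.0, 0.0, -1.0]]
force: [-0.8, -1.2, 3.0]
opening: 0.34
grasp_force: 30.0
```

Seated. Release, and retreat straight up.

{"api": "drive_tool", "payload": {
  "motion": [
    [[0, 0, 0], [0, 0, 0]],
    [[0, 0, 0], [0, 0, 0]],
    [[0, 0, 0], [0, 0, 0]],
    [[0, 0, 0], [0, 0, 0]],
    [[0, 0, 0], [0, 0, 0]]
  ],
  "gripper": 0.7
}}

```text
time_s: 18.8
position: [0.4639, 0.3253, 0.0808]
tcp_rot: [[0.152, 0.988, -0.0], [0.988, -0.152, 0.0], [0.0, -0.0, -1.0]]
force: [0.1, -1.0, 0.5]
opening: 0.669
grasp_force: 0.0
```

{"api": "drive_tool", "payload": {
  "motion": [
    [[0, 0, -5], [0, 0, 0]],
    [[0, 0, -20], [0, 0, 0]],
    [[0, 0, -30], [0, 0, 0]],
    [[0, 0, -30], [0, 0, 0]],
    [[0, 0, 0], [0, 0, 0]]
  ]
}}

```text
time_s: 19.3
position: [0.4667, 0.3266, 0.1704]
tcp_rot: [[0.152, 0.988, 0.009], [0.988, -0.152, 0.004], [0.005, 0.008, -1.0]]
force: [0.2, 0.1, 0.2]
opening: 0.699
grasp_force: 0.0
```

```bash
python3 plan.py .549 .069 .075 103.2 40
```

```text
[[np.float64(-30.3), np.float64(15.1), np.float64(11.9)], [0, 0, np.float64(-0.048)]], [[np.float64(-30.9), np.float64(13.6), np.float64(11.9)], [0, 0, np.float64(-0.048)]], [[np.float64(-31.6), np.float64(12.1), np.float64(11.9)], [0, 0, np.float64(-0.048)]], [[np.float64(-32.1), np.float64(10.6), np.float64(11.9)], [0, 0, np.float64(-0.048)]], [[np.float64(-32.6), np.float64(9.0), np.float64(11.9)], [0, 0, np.float64(-0.048)]]
[[np.float64(-33.0), np.float64(7.5), np.float64(11.9)], [0, 0, np.float64(-0.048)]], [[np.float64(-33.3), np.float64(5.9), np.float64(11.9)], [0, 0, np.float64(-0.048)]], [[np.float64(-33.5), np.float64(4.3), np.float64(11.9)], [0, 0, np.float64(-0.048)]], 
 tilt 0.545049621687658 [ 0.0087  0.0039 -1.    ]
```

{"api": "drive_tool", "payload": {
  "motion": [
    [[-30, 15, 0], [0, 0, -0.05]],
    [[-31, 14, 0], [0, 0, -0.05]],
    [[-32, 12, 5], [0, 0, -0.05]],
    [[-32, 10, 10], [0, 0, -0.05]],
    [[-33, 9, 15], [0, 0, -0.05]]
  ],
  "gripper": 1.0
}}

```text
time_s: 19.8
position: [0.5161, 0.1627, 0.1359]
tcp_rot: [[-0.099, 0.995, 0.001], [0.995, 0.099, 0.0], [0.0, 0.001, -1.0]]
force: [-0.2, 0.7, 0.1]
opening: 0.988
grasp_force: 0.0
```

{"api": "drive_tool", "payload": {
  "motion": [
    [[-33, 7, 20], [0, 0, -0.05]],
    [[-33, 6, 22], [0, 0, -0.05]],
    [[-33, 4, 22], [0, 0, -0.03]],
    [[0, 0, 0], [0, 0, 0]],
    [[0, 0, 0], [0, 0, 0]]
  ]
}}

```text
time_s: 20.3
position: [0.5462, 0.0678, 0.071]
tcp_rot: [[-0.223, 0.975, -0.003], [0.975, 0.223, 0.001], [0.001, -0.002, -1.0]]
force: [0.0, -0.3, 0.0]
opening: 1.0
grasp_force: 0.0
```

```bash
python3 plan.py .549 .069 .013 103.2 15;python3 - <<'E'
from h import *
s=read_state();print(s["position"])
C=cam("scene");sc=capture("scene");tp=capture("top")
out=np.zeros((600,800,3),np.uint8)
out[:600,:500]=cv2.resize(sc[170:290,240:340],None,fx=5,fy=5,interpolation=2)
out[:400,500:800]=cv2.resize(sc[100:180,280:340],None,fx=5,fy=5,interpolation=2)
save("last",out)
E
```

```text
[[np.float64(0.1), np.float64(0.8), np.float64(14.5)], [0, 0, np.float64(-0.001)]], [[np.float64(0.1), np.float64(0.8), np.float64(14.5)], [0, 0, np.float64(-0.001)]], [[np.float64(0.1), np.float64(0.8), np.float64(14.5)], [0, 0, np.float64(-0.001)]], [[np.float64(0.1), np.float64(0.8), np.float64(14.5)], [0, 0, np.float64(-0.001)]], 
 tilt 0.15098002146069336 [-2.6e-03  5.0e-04 -1.0e+00]
[0.54617729 0.0678481  0.071018  ]
```

{"api": "drive_tool", "payload": {
  "motion": [
    [[0, 1, 14], [0, 0, 0]],
    [[0, 1, 14], [0, 0, 0]],
    [[0, 1, 14], [0, 0, 0]],
    [[0, 0, 10], [0, 0, 0]],
    [[0, 0, 0], [0, 0, 0]]
  ]
}}

```text
time_s: 20.9
position: [0.5484, 0.0694, 0.0179]
tcp_rot: [[-0.225, 0.974, -0.004], [0.974, 0.225, 0.0], [0.001, -0.004, -1.0]]
force: [0.2, -0.5, -0.0]
opening: 1.002
grasp_force: 0.0
```

{"api": "drive_tool", "payload": {
  "motion": [
    [[0, 0, 2], [0, 0, 0]],
    [[0, 0, 0], [0, 0, 0]],
    [[0, 0, 0], [0, 0, 0]]
  ]
}}

```text
time_s: 21.2
position: [0.5502, 0.069, 0.0183]
tcp_rot: [[-0.225, 0.974, 0.001], [0.974, 0.225, -0.0], [-0.0, 0.001, -1.0]]
force: [-0.5, -0.6, -0.2]
opening: 1.001
grasp_force: 0.0
```

{"api": "drive_tool", "payload": {
  "motion": [
    [[0, -0.5, 2], [0, 0, 0]],
    [[0, 0, 2.5], [0, 0, 0]],
    [[0, 0, 0], [0, 0, 0]],
    [[0, 0, 0], [0, 0, 0]]
  ]
}}

```text
time_s: 21.6
position: [0.5493, 0.0689, 0.0134]
tcp_rot: [[-0.225, 0.974, -0.0], [0.974, 0.225, 0.0], [0.0, -0.0, -1.0]]
force: [0.0, 0.0, 0.1]
opening: 1.0
grasp_force: 0.0
```

{"api": "drive_tool", "payload": {
  "motion": [
    [[0, 0, 0], [0, 0, 0]],
    [[0, 0, 0], [0, 0, 0]],
    [[0, 0, 0], [0, 0, 0]],
    [[0, 0, 0], [0, 0, 0]],
    [[0, 0, 0], [0, 0, 0]]
  ],
  "gripper": 0.45
}}

```text
time_s: 22.1
position: [0.5494, 0.0689, 0.0135]
tcp_rot: [[-0.225, 0.974, 0.0], [0.974, 0.225, 0.0], [-0.0, 0.0, -1.0]]
force: [-0.0, -0.6, -0.5]
opening: 0.631
grasp_force: 0.0
```

{"api": "drive_tool", "payload": {
  "motion": [
    [[0, 0, -3], [0, 0, 0]],
    [[0, 0, -10], [0, 0, 0]],
    [[0, 0, -20], [0, 0, 0]],
    [[0, 0, -20], [0, 0, 0]],
    [[0, 0, -7], [0, 0, 0]]
  ]
}}

```text
time_s: 22.6
position: [0.5506, 0.0689, 0.0757]
tcp_rot: [[-0.225, 0.974, 0.004], [0.974, 0.225, -0.0], [-0.001, 0.004, -1.0]]
force: [0.4, 0.1, -2.5]
opening: 0.597
grasp_force: 30.0
```

```bash
python3 plan.py .48 -.336 .10 103.2 45;python3 - <<'E'
from h import *
C=cam("scene");k=1/1.5625
for u,v in((240,447),(339,516),(134,541)):print(pix2w(C,u*k,v*k,.026).round(4))
E
```

```text
[[np.float64(-37.9), np.float64(-16.0), np.float64(-2.4)], [0, 0, np.float64(-0.0)]], [[np.float64(-37.9), np.float64(-16.0), np.float64(-2.4)], [0, 0, np.float64(-0.0)]], [[np.float64(-37.9), np.float64(-16.0), np.float64(-2.4)], [0, 0, np.float64(-0.0)]], [[np.float64(-37.8), np.float64(-16.0), np.float64(-2.4)], [0, 0, np.float64(-0.0)]], [[np.float64(-37.8), np.float64(-16.0), np.float64(-2.4)], [0, 0, np.float64(-0.0)]]
[[np.float64(-37.8), np.float64(-16.1), np.float64(-2.4)], [0, 0, np.float64(-0.0)]], [[np.float64(-37.8), np.float64(-16.1), np.float64(-2.4)], [0, 0, np.float64(-0.0)]], [[np.float64(-37.8), np.float64(-16.1), np.float64(-2.4)], [0, 0, np.float64(-0.0)]], [[np.float64(-37.8), np.float64(-16.1), np.float64(-2.4)], [0, 0, np.float64(-0.0)]], [[np.float64(-37.8), np.float64(-16.1), np.float64(-2.4)], [0, 0, np.float64(-0.0)]]

 tilt 0.21080005931075016 [ 3.7e-03 -3.0e-04 -1.0e+00]
[ 0.414  -0.2595  0.026 ]
[ 0.5812 -0.2701  0.026 ]
[ 0.4093 -0.4206  0.026 ]
```

{"api": "drive_tool", "payload": {
  "motion": [
    [[-20, -8, -20], [0, 0, 0]],
    [[-38, -15, -5], [0, 0, 0]],
    [[-40, -16, 0], [0, 0, 0]],
    [[-40, -16, 0], [0, 0, 0]],
    [[-40, -16, 0], [0, 0, 0]]
  ]
}}

```text
time_s: 23.1
position: [0.5197, -0.1218, 0.0986]
tcp_rot: [[-0.226, 0.974, 0.0], [0.974, 0.226, 0.0], [0.0, 0.0, -1.0]]
force: [0.6, -0.3, -2.2]
opening: 0.592
grasp_force: 30.0
```

{"api": "drive_tool", "payload": {
  "motion": [
    [[-40, -16, 0], [0, 0, 0]],
    [[-40, -16, 0], [0, 0, 0]],
    [[-40, -16, 0], [0, 0, 0]],
    [[-40, -16, 0], [0, 0, 0]],
    [[-30, -12, 0], [0, 0, 0]]
  ]
}}

```text
time_s: 23.6
position: [0.4883, -0.3255, 0.0984]
tcp_rot: [[-0.224, 0.975, 0.0], [0.975, 0.224, -0.001], [-0.001, 0.0, -1.0]]
force: [0.2, 0.6, -1.8]
opening: 0.589
grasp_force: 30.0
```

{"api": "drive_tool", "payload": {
  "motion": [
    [[-17, -7, 5], [0, 0, 0]],
    [[0, 0, 20], [0, 0, 0]],
    [[0, 0, 20], [0, 0, 0]],
    [[0, 0, 0], [0, 0, 0]],
    [[0, 0, 0], [0, 0, 0]]
  ]
}}

```text
time_s: 24.1
position: [0.4857, -0.3397, 0.053]
tcp_rot: [[-0.226, 0.974, -0.001], [0.974, 0.226, 0.002], [0.002, -0.001, -1.0]]
force: [-0.3, -0.3, -0.9]
opening: 0.592
grasp_force: 30.0
```

```bash
python3 - <<'E'
from h import *
s=read_state();print(s["time_s"],s["position"])
sc=capture("scene");a=cv2.cvtColor(cv2.resize(sc,(800,600),interpolation=2)[330:600,100:520],cv2.COLOR_RGB2BGR)
b=cv2.imread("pics/last.png")
out=np.zeros((600,800,3),np.uint8);out[:270,:420]=a;out[280:600,:420]=cv2.resize(b[:,:500],(420,504))[:320];out[:400,450:750]=b[:400,500:]
cv2.imwrite("pics/tray.png",out)
E
```

```text
24.1 [ 0.48567561 -0.33968401  0.05297593]
```

View pics/tray.png

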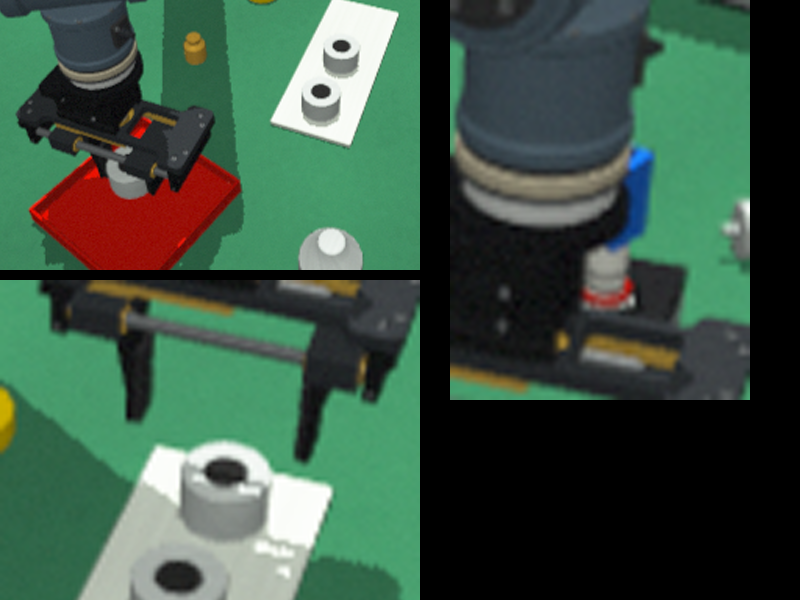

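The mount hangs upright above the tray's middle at (130,180). The tester stands upright in its stand, and the two sound mounts are in place. Lowering.

{"api": "drive_tool", "payload": {
  "motion": [
    [[0, 0, 10], [0, 0, 0]],
    [[0, 0, 12], [0, 0, 0]],
    [[0, 0, 9], [0, 0, 0]],
    [[0, 0, 3], [0, 0, 0]],
    [[0, 0, 0], [0, 0, 0]]
  ]
}}

```text
time_s: 24.65
position: [0.4855, -0.3404, 0.0185]
tcp_rot: [[-0.225, 0.974, -0.001], [0.974, 0.225, 0.001], [0.002, -0.001, -1.0]]
force: [-0.1, 0.3, -1.6]
opening: 0.596
grasp_force: 30.0
```

{"api": "drive_tool", "payload": {
  "motion": [
    [[0, 0, 0], [0, 0, 0]],
    [[0, 0, 0], [0, 0, 0]],
    [[0, 0, 0], [0, 0, 0]]
  ]
}}

```text
time_s: 24.95
position: [0.4862, -0.3411, 0.0198]
tcp_rot: [[-0.225, 0.974, 0.001], [0.974, 0.225, -0.001], [-0.001, 0.0, -1.0]]
force: [0.2, 0.5, -1.2]
opening: 0.592
grasp_force: 30.0
```

{"api": "drive_tool", "payload": {
  "motion": [
    [[0, 0, 2], [0, 0, 0]],
    [[0, 0, 2], [0, 0, 0]],
    [[0, 0, 2], [0, 0, 0]],
    [[0, 0, 0], [0, 0, 0]],
    [[0, 0, 0], [0, 0, 0]]
  ]
}}

```text
time_s: 25.45
position: [0.4859, -0.3408, 0.0133]
tcp_rot: [[-0.225, 0.974, -0.0], [0.974, 0.225, 0.0], [0.0, -0.0, -1.0]]
force: [0.4, -0.8, -1.6]
opening: 0.597
grasp_force: 30.0
```

{"api": "drive_tool", "payload": {
  "motion": [
    [[0, 0, 1], [0, 0, 0]],
    [[0, 0, 0.5], [0, 0, 0]],
    [[0, 0, 0], [0, 0, 0]]
  ]
}}

```text
time_s: 25.75
position: [0.4859, -0.3408, 0.0119]
tcp_rot: [[-0.225, 0.974, -0.0], [0.974, 0.225, 0.0], [0.0, -0.0, -1.0]]
force: [-0.2, 0.2, -1.9]
opening: 0.59
grasp_force: 30.0
```

{"api": "drive_tool", "payload": {
  "motion": [
    [[0, 0, 1], [0, 0, 0]],
    [[0, 0, 0], [0, 0, 0]],
    [[0, 0, 0], [0, 0, 0]]
  ]
}}

```text
time_s: 26.05
position: [0.486, -0.3408, 0.0109]
tcp_rot: [[-0.225, 0.974, -0.0], [0.974, 0.225, 0.0], [0.0, -0.0, -1.0]]
force: [-0.1, 0.2, -2.5]
opening: 0.595
grasp_force: 30.0
```

{"api": "drive_tool", "payload": {
  "motion": [
    [[0, 0, 0.6], [0, 0, 0]],
    [[0, 0, 0], [0, 0, 0]]
  ]
}}

```text
time_s: 26.25
position: [0.486, -0.3408, 0.0103]
tcp_rot: [[-0.225, 0.974, -0.0], [0.974, 0.225, 0.0], [0.0, -0.0, -1.0]]
force: [-0.1, 0.5, -0.9]
opening: 0.591
grasp_force: 30.0
```

{"api": "drive_tool", "payload": {
  "motion": [
    [[0, 0, 0.5], [0, 0, 0]],
    [[0, 0, 0], [0, 0, 0]]
  ]
}}

```text
time_s: 26.45
position: [0.486, -0.3409, 0.0099]
tcp_rot: [[-0.225, 0.974, 0.0], [0.974, 0.225, -0.0], [-0.0, 0.0, -1.0]]
force: [-0.1, 0.5, -2.3]
opening: 0.594
grasp_force: 30.0
```

{"api": "drive_tool", "payload": {
  "motion": [
    [[0, 0, 0.4], [0, 0, 0]],
    [[0, 0, 0], [0, 0, 0]]
  ]
}}

```text
time_s: 26.65
position: [0.486, -0.3409, 0.0098]
tcp_rot: [[-0.225, 0.974, 0.0], [0.974, 0.225, -0.0], [-0.0, 0.0, -1.0]]
force: [-0.1, 0.3, 1.3]
opening: 0.592
grasp_force: 30.0
```

Floor contact. Release and retreat.

{"api": "drive_tool", "payload": {
  "motion": [
    [[0, 0, 0], [0, 0, 0]],
    [[0, 0, 0], [0, 0, 0]],
    [[0, 0, 0], [0, 0, 0]],
    [[0, 0, 0], [0, 0, 0]],
    [[0, 0, 0], [0, 0, 0]]
  ],
  "gripper": 0.9
}}

```text
time_s: 27.15
position: [0.486, -0.3409, 0.0094]
tcp_rot: [[-0.225, 0.974, -0.0], [0.974, 0.225, 0.0], [0.0, -0.0, -1.0]]
force: [0.1, -0.5, -0.4]
opening: 0.88
grasp_force: 0.0
```

{"api": "drive_tool", "payload": {
  "motion": [
    [[0, 0, -5], [0, 0, 0]],
    [[0, 0, -20], [0, 0, 0]],
    [[0, 0, -30], [0, 0, 0]],
    [[0, 0, -40], [0, 0, 0]],
    [[-10, 0, -40], [0, 0, 0]]
  ]
}}

```text
time_s: 27.65
position: [0.4873, -0.3489, 0.1455]
tcp_rot: [[-0.226, 0.974, -0.002], [0.974, 0.226, 0.003], [0.003, -0.001, -1.0]]
force: [0.5, 0.0, -0.6]
opening: 0.903
grasp_force: 0.0
```

{"api": "drive_tool", "payload": {
  "motion": [
    [[-40, 0, 0], [0, 0, 0]],
    [[-40, 0, 0], [0, 0, 0]],
    [[-30, 0, 0], [0, 0, 0]],
    [[0, 0, 0], [0, 0, 0]],
    [[0, 0, 0], [0, 0, 0]]
  ]
}}

```text
time_s: 28.15
position: [0.5125, -0.4578, 0.1442]
tcp_rot: [[-0.224, 0.975, -0.0], [0.975, 0.224, 0.001], [0.001, -0.0, -1.0]]
force: [-0.7, 0.7, 1.3]
opening: 0.898
grasp_force: 0.0
```

```bash
python3 - <<'E'
from h import *
s=read_state();print(s["time_s"],s["position"],s["force"],s["opening"])
C=cam("wrist");im=capture("wrist")
# mount in tray: non-red pixels inside the red area, seen by the wrist camera
r=(im[...,0].astype(int)>90)&(im[...,1]<60)&(im[...,2]<60)
p=w2pix(C,[.486,-.341,.036]);print(p,r.sum())
u,v=p.round().astype(int);w=im[max(v-45,0):v+45,max(u-45,0):u+45].astype(int)
m=((w.max(2)-w.min(2))<25)&(w.max(2)>120)
k=(w.max(2)<95)&((w.max(2)-w.min(2))<25)
for q in(m,k):
    n,l,st,ce=cv2.connectedComponentsWithStats(q.astype(np.uint8))
    i=1+st[1:,4].argmax();g=ce[i]+[max(u-45,0),max(v-45,0)];print(st[i],g,pix2w(C,*g,.036))
E
```

```text
28.15 [ 0.51247823 -0.45778929  0.14420292] [-0.73275824  0.71020628  1.30517946] 0.8980215558201051
[256.44101157  48.09011274] 24099
[  15    7   60   66 2280] [255.18640351  42.62894737] [ 0.48400911 -0.33709044  0.036     ]
[ 30  24  30  33 705] [256.01560284  43.62836879] [ 0.48486619 -0.33769012  0.036     ]
```

The rim and core appear as concentric circles at the release position, so the mount is upright in the tray.

```bash
python3 -c "
from rig import *;print(hand_in())"
```

```text
the job is handed in; nothing more can be done
None
```

I found the hard mount in the left place (place_0) by pressing the left and middle mounts (the right one was not tested), put the tester back upright in its stand, set the hard mount upright in the red tray, and handed the job in at about 28 s; the pink and yellow look-alikes toppled before I touched anything.

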